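# Weigh out the solid boss and seat it in the tack jig

### The arm

A 7-joint arm with a two-finger parallel gripper is mounted at the origin on the work surface. World frame = base frame: x ahead of the robot, y to its left, z up, the work surface at z = 0. Lengths are in mm, angles in rad, forces in N, time in s.
With the tool pointing down it reaches from about 425 to 825 mm from the base axis. Payload 3.6 kg.
Tool frame: the origin (TCP) lies at the very end of the fingers, on their centre line; the grasp point (between the pads) lies tcp_to_grasp behind it (tcp_to_grasp is the distance from the TCP to the grasp point, in mm); z points along the fingers, y is the line along which they close (so a half turn about z gives the same grasp; the last joint's range is limited). The gripper opens to 93 mm and grips with 3 to 60 N. Pads are 15 mm wide; open, the fingers measure 128 mm over their backs; the gripper's body (75 mm by 188 mm) begins 65 mm behind the grasp point.
Start: joints at [-1.26, 0.615, -0.013, 1.423, 0.008, 1.103, -0.04], TCP at [215.383, 613.247, 218.64] pointing down, gripper open.
Joint ranges: [-3.12, 3.12], [-0.3, 2.06], [-1.34, 1.32], [0.26, 2.42], [-1.36, 4.5], [0.01, 1.98], [-2.84, 2.84]. Speed limits (rad/s): [2.79, 2.79, 3.14, 3.14, 3.14, 3.14, 3.14].

### API

Orientations are given as a unit quaternion [w, x, y, z].
In Python, from workcell import sense, get_image, sign_off, tcp_to_grasp gives the robot as it stands. The module is installed in compiled form; this text tells all that it offers.
- The arm moves only by the tool servo_tool, never from a script. Its argument "moves" is a list of rows, each an object with "delta_pos": the shift along the tool's x, y, z in mm, a list of three; "roll": the turn about the tool's z in rad; "jaw": the opening in per cent of the stroke, from 0 (shut) to 100 (fully open). A call has 1 to 5 rows; each row shifts and turns the commanded pose from where the row before left it, along the tool's axes as they then stand; what a row does not reach is not made up. A row lasts 1/8 s, in which the tool goes at most 62.5 mm and 10.7 degrees, less where a joint would pass 70% of its speed; a pose out of reach is approached as far as the arm can. A call with a gripper value outside its range is refused whole. The fingers move at their own pace and stop on an object; the grip force is fixed at half the most. Time passes only in rows, so rows that do not move let the fingers close. It gives the time, the measured TCP pose, the force, the opening and the grip force at its end, in the units of the state.
- sense(): the state, without advancing time (a new reading comes with each control period).
- get_image(name): name is "scene" or "side" or "wrist"; returns a dict with "img" (400x640x3 uint8, red, green, blue), "intrinsics" (3x3 intrinsics, pixels), "T" (4x4, takes a point from camera to world coordinates). Camera axes: x right, y up, looking along -z (the intrinsics and any distortion apply to the point x, -y, -z); pixel columns grow to the right and rows downward; lengths in mm; the calibration is good to about 2 mm. A picture is of the moment at which its call begins. There is no depth.
- sign_off(): hands the job in; it is judged then, once.
The state is a dict: "time": time; "q": joint angles; "joint_velocities": joint speeds; "joint_efforts": joint torques, N m; "tcp_pos": TCP position; "tool_rot": TCP orientation; "wrist_force": force on the tool from outside, world axes, zero at the start; "ft_torque": the same for the moment, N m; "grip_width": finger opening in mm; "gripper_force": force on a finger pad.
Only numpy, scipy, OpenCV 4.12 (cv2) and the standard library are available. Lean on these libraries where they do the work, as an engineer would, in place of code of your own. Each camera call takes 0.05 s, during which the arm holds its last target. There are 200 camera calls.

### The job

Of the two alike steel bosses, find the solid (heavier) one: gently stand one on each pan of the balance, let go of both and see which side sinks. Then seat that heavier boss upright and fully home in the socket of the tack jig, feeling for the socket with light pressure and never pushing or dropping anything hard (over 30 N) on the jig or the balance; leave the lighter boss standing on its pan and do not disturb the other things.

Things in the scene. Friction and masses are not known exactly. Their poses are not given: they have to be found in the camera images.
- boss_a: one of two outwardly alike plain steel weld-on bosses: upright round bar, 30 mm diameter, 60 mm tall, lower edge bevelled 2 mm wide and 3 mm high. Origin at the centre of its underside, z up along its axis. One boss is solid, the other is bored out from below and clearly lighter (0.19 to 0.33 kg, 80 g or more apart); which is which cannot be seen and has to be weighed.
- boss_b: one of two outwardly alike plain steel weld-on bosses: upright round bar, 30 mm diameter, 60 mm tall, lower edge bevelled 2 mm wide and 3 mm high. Origin at the centre of its underside, z up along its axis. One boss is solid, the other is bored out from below and clearly lighter (0.19 to 0.33 kg, 80 g or more apart); which is which cannot be seen and has to be weighed.
- balance: equal-arm balance on the table: grey base 100 mm (x) by 300 mm (y) by 22 mm, origin at the centre of its underside; a pan stands 110 mm to either side of it along its y axis (left pan at +y, right pan at -y). Between the pans nothing is higher than 95 mm.
- pan_left_top (a point): left (+y) pan of the balance: flat disc, 100 mm diameter, 4 mm thick; this point is the centre of its upper face, which stands 75 mm above the table when the balance is level and moves up to 18 mm up or down. The pans stay level and are linked: one rises as the other sinks, slightly sprung to level. With both bosses on, the heavier side settles 5 to 10 mm below level within a second.
- pan_right_top (a point): right (-y) pan of the balance: flat disc, 100 mm diameter, 4 mm thick; this point is the centre of its upper face, which stands 75 mm above the table when the balance is level and moves up to 18 mm up or down. The pans stay level and are linked: one rises as the other sinks, slightly sprung to level. With both bosses on, the heavier side settles 5 to 10 mm below level within a second.
- jig: tack jig fixed to the table: dark steel bed 100 mm (x) by 200 mm (y), 10 mm thick, with two low rails along y, and on it a clamped carriage with an aluminium block 78 mm (x) by 150 mm (y), its smooth flat top 40 mm above the table. Origin at the centre of the bed's underside. The block is sprung downwards: it gives 1 mm per 5 N once pressed over 3 N, at most 4 mm; sideways it is rigid.
- jig_ref (a point): point on the flat top of the jig's block, 40 mm above the jig's origin and 30 mm to -y of it. The block has one rectangular socket, 36 mm in jig x, 32.5 mm in jig y, 18 mm deep, mouth bevelled 1.5 mm. Its centre is level with this point in jig x, but the carriage was left anywhere along the bed: the socket centre lies from 6 to 54 mm to +y of this point (jig frame), not measured.
- tape: bystander: chrome tape measure, 66 x 36 x 58 mm, on the table; origin under its centre
- gusset: bystander: stubby green steel gusset plate, triangular, sides 83 mm, 10 mm thick, lying on the table; origin under its centre
- case: bystander: open grey steel box 150 x 210 x 60 mm with a hinged lid standing open, holding three copper contact tips and a brass diffuser; origin under its centre
There are look-alikes about, which are no part of the job. What is shaped like the jig but pink is not meant. What is shaped like the boss_a but red is not meant.

How it is judged (in metres and radians):
On the way:
1. the two bosses stand on opposite pans, let go, and the heavier side has sunk and come to rest (contact force between the fingers and boss_a below 0.05 N and contact force between the fingers and boss_b below 0.05 N and linear speed of each of boss_a, boss_b below 0.01 m/s and ((horizontal distance between boss_a and pan_left_top below 0.045 m and z of boss_a in the frame of pan_left_top between -0.004 and 0.004 m and angle between each of boss_a, boss_b's own z axis and vertical below 0.12 rad and horizontal distance between boss_b and pan_right_top below 0.045 m and z of boss_b in the frame of pan_right_top between -0.004 and 0.004 m) or (horizontal distance between boss_a and pan_right_top below 0.045 m and z of boss_a in the frame of pan_right_top between -0.004 and 0.004 m and angle between each of boss_a, boss_b's own z axis and vertical below 0.12 rad and horizontal distance between boss_b and pan_left_top below 0.045 m and z of boss_b in the frame of pan_left_top between -0.004 and 0.004 m)) and z of any of pan_left_top, pan_right_top in the frame of balance below 0.072 m), for 0.3 s.
At the end, for the whole second after the job is handed in: One boss is upright (0.1 rad) on the jig socket's floor (within 2.5 mm); the other stands upright on a pan, within 45 mm of its centre, and is the lighter: its pan is under 16.7 mm below level (the heavier would sink it 18 mm, to the stop). Both let go, at rest (contact force between the fingers and boss_a below 0.05 N and contact force between the fingers and boss_b below 0.05 N and linear speed of each of boss_a, boss_b below 0.01 m/s and ((z of boss_a in the frame of jig between 0.0195 and 0.0245 m and x of boss_a in the frame of jig between -0.008 and 0.008 m and y of boss_a in the frame of jig between -0.03 and 0.03 m and angle between boss_a's own z axis and vertical below 0.1 rad and horizontal distance between boss_b and pan_left_top below 0.045 m and z of boss_b in the frame of pan_left_top between -0.004 and 0.004 m and angle between boss_b's own z axis and vertical below 0.12 rad and z of pan_left_top in the frame of balance above 0.0583 m) or (z of boss_a in the frame of jig between 0.0195 and 0.0245 m and x of boss_a in the frame of jig between -0.008 and 0.008 m and y of boss_a in the frame of jig between -0.03 and 0.03 m and angle between boss_a's own z axis and vertical below 0.1 rad and horizontal distance between boss_b and pan_right_top below 0.045 m and z of boss_b in the frame of pan_right_top between -0.004 and 0.004 m and angle between boss_b's own z axis and vertical below 0.12 rad and z of pan_right_top in the frame of balance above 0.0583 m) or (z of boss_b in the frame of jig between 0.0195 and 0.0245 m and x of boss_b in the frame of jig between -0.008 and 0.008 m and y of boss_b in the frame of jig between -0.03 and 0.03 m and angle between boss_b's own z axis and vertical below 0.1 rad and horizontal distance between boss_a and pan_left_top below 0.045 m and z of boss_a in the frame of pan_left_top between -0.004 and 0.004 m and angle between boss_a's own z axis and vertical below 0.12 rad and z of pan_left_top in the frame of balance above 0.0583 m) or (z of boss_b in the frame of jig between 0.0195 and 0.0245 m and x of boss_b in the frame of jig between -0.008 and 0.008 m and y of boss_b in the frame of jig between -0.03 and 0.03 m and angle between boss_b's own z axis and vertical below 0.1 rad and horizontal distance between boss_a and pan_right_top below 0.045 m and z of boss_a in the frame of pan_right_top between -0.004 and 0.004 m and angle between boss_a's own z axis and vertical below 0.12 rad and z of pan_right_top in the frame of balance above 0.0583 m))); the robot touches nothing.
It fails at once if the jig is pressed or struck with more than 30 N (contact force between anything else and jig above 30 N).
It fails at once if the balance is pressed or struck with more than 30 N (contact force between anything else and balance above 30 N).
It fails at once if the tape measure or gusset is moved by more than 20 mm (distance of any of tape, gusset from where it was at the start of the episode above 0.02 m).
It fails at once if the steel box is pressed or struck with more than 20 N (contact force between the arm and case above 20 N).
It also fails if it takes over 72 s, if anything falls off the work surface, if the arm or the gripper's body presses on something with over 40 N, if the wrist force passes 120 N, or if a joint passes its speed limit or range.

## Working session

There is one attempt and no reset: what is moved stays moved. The work goes in short steps, Python scripts to look and compute and a tool call to move; the robot and the scene stay as the last step left them, time stands still between calls to the robot, and variables do not carry over. Pictures are saved under pics/ and viewed, at most 10 in all, crops included, and the job is handed in when it is done.

Besides the shell and the picture viewer there is one more tool, called after "Call:" as name(argument=value, ...), one argument or row to a line, values as JSON. servo_tool: Moves the arm, as the interface text tells. Its arguments: {"type":"object","properties":{"moves":{"type":"array","items":{"type":"object","properties":{"delta_pos":{"type":"array","items":{"type":"number"}},"roll":{"type":"number"},"jaw":{"type":"number"}}}}},"required":["moves"]}

```bash
mkdir -p pics; cat > h.py <<'E'
import numpy as np, cv2
from workcell import sense, get_image, sign_off, tcp_to_grasp
def save(n,f,crop=None,s=1):
    d=get_image(n); im=d["img"][:,:,::-1]
    if crop: x0,y0,x1,y1=crop; im=im[y0:y1,x0:x1]
    cv2.imwrite("pics/"+f,cv2.resize(im,None,fx=s,fy=s,interpolation=cv2.INTER_CUBIC)); return d
def proj(d,p):
    T=np.array(d["T"]);K=np.array(d["intrinsics"]); c=T[:3,:3].T@(np.array(p,float)-T[:3,3]); c=np.array([c[0],-c[1],-c[2]]); u=K@c; return u[:2]/u[2]
def back(d,u,v,z):
    T=np.array(d["T"]);K=np.array(d["intrinsics"]); r=np.linalg.inv(K)@[u,v,1]; r=T[:3,:3]@[r[0],-r[1],-r[2]]; o=T[:3,3]; return o+r*(z-o[2])/r[2]
E
python3 - <<'E'
from h import *
import pickle
print(sense(), tcp_to_grasp)
D={n:save(n,n+"0.png",None,1.25) for n in("scene","side","wrist")}
for n in D: print(n,np.round(D[n]["T"],3).tolist(),np.round(D[n]["intrinsics"],1).tolist(),[k for k in D[n]])
pickle.dump(D,open("d0.pkl","wb"))
E
```

```text
{'time': 0.0, 'q': array([-1.25948088,  0.61588818, -0.01259582,  1.42489626,  0.00810495,
        1.10340685, -0.04040244]), 'joint_velocities': array([ 0.00291814,  0.00087767,  0.00050672,  0.00154435, -0.00107223,
       -0.00061132,  0.00117344]), 'joint_efforts': array([-3.89392642e-05, -4.58939874e+01,  2.09025540e-01, -1.65740293e+01,
       -6.11474575e-02,  2.07289198e-02,  2.30541955e-04]), 'tcp_pos': array([215.16726744, 612.50987618, 217.50227104]), 'tool_rot': array([-1.87985091e-04,  1.68081173e-01,  9.85772335e-01, -1.26019023e-03]), 'wrist_force': array([ 0.04750233,  0.1993965 , -0.63185082]), 'ft_torque': array([ 0.01134924, -0.02518673, -0.02874058]), 'gripper_force': 0.0, 'grip_width': 92.89086742115794} 18.8
scene [[-0.411, -0.604, 0.683, 1382.701], [0.911, -0.287, 0.295, 404.347], [0.018, 0.744, 0.668, 994.615], [0.0, 0.0, 0.0, 1.0]] [[500.2, 0.0, 315.5], [0.0, 500.2, 197.8], [0.0, 0.0, 1.0]] ['img', 'intrinsics', 'T']
side [[0.999, 0.011, -0.049, 368.991], [-0.048, 0.515, -0.856, -1135.599], [0.016, 0.857, 0.515, 775.576], [0.0, 0.0, 0.0, 1.0]] [[515.8, 0.0, 313.5], [0.0, 515.8, 206.9], [0.0, 0.0, 1.0]] ['img', 'intrinsics', 'T']
wrist [[0.331, -0.906, -0.262, 142.301], [0.943, 0.318, 0.094, 638.724], [-0.002, -0.279, 0.96, 384.006], [0.0, 0.0, 0.0, 1.0]] [[304.9, 0.0, 318.4], [0.0, 304.9, 202.3], [0.0, 0.0, 1.0]] ['img', 'intrinsics', 'T']
```

View pics/scene0.png

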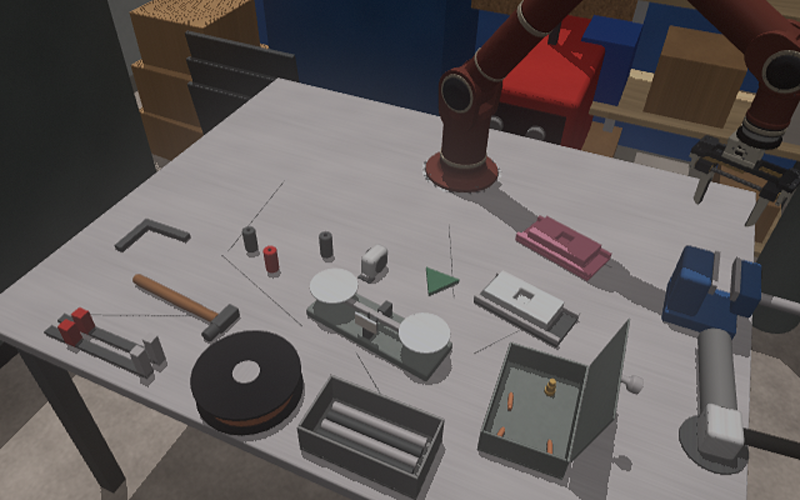

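View pics/side0.png

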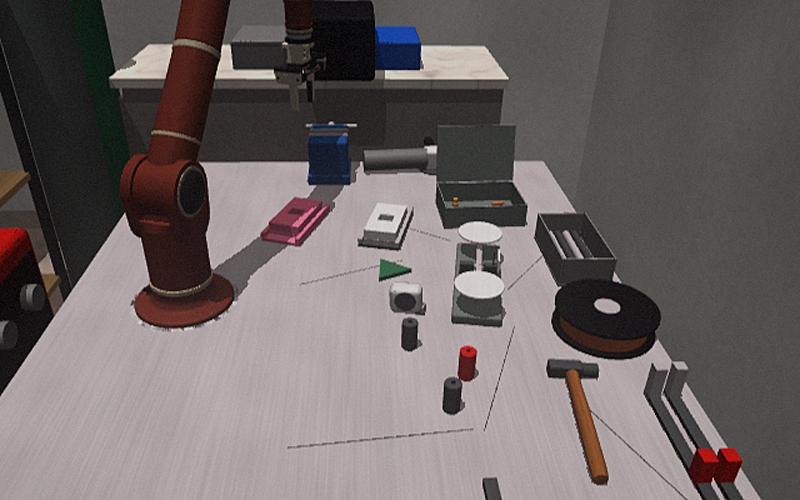

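The scene view shows dark bosses at about (250,229) and (326,234), with the red decoy at (270,250). The pans are at (333,286) and (424,333), the grey jig's socket is at (523,295), the tape is at (374,262) and the gusset is at (441,280). The side view shows the same layout.

```bash
python3 - <<'E'
from h import *
import pickle
D=pickle.load(open("d0.pkl","rb"))
P={"boss1top":((250,229),(453,380),60),"boss2top":((326,234),(409,321),60),"panR":((333,286),(478,285),75),"panL":((424,333),(480,233),75),"socket":((523,295),(387,217),40),"tape":((374,262),(406,293),45),"gus":((441,280),(394,269),10)}
for k,(a,b,z) in P.items():
    print(k,back(D["scene"],a[0]/1.25,a[1]/1.25,z).round(1),back(D["side"],b[0]/1.25,b[1]/1.25,z).round(1))
c=lambda n,x0,y0,x1,y1:cv2.resize(D[n]["img"][y0:y1,x0:x1,::-1],None,fx=4,fy=4,interpolation=cv2.INTER_CUBIC)
a=c("scene",180,170,370,310); 
cv2.imwrite("pics/sc.png",a)
cv2.imwrite("pics/sd.png",c("side",280,150,420,300))
cv2.imwrite("pics/jig.png",np.vstack([c("scene",370,205,470,280),c("side",270,150,370,205)]))
E
```

```text
boss1top [ 512.2 -334.4   60. ] [ 519.6 -335.9   60. ]
boss2top [ 452.8 -168.6   60. ] [ 458.6 -172.1   60. ]
panR [605.1 -67.1  75. ] [602.1 -76.7  75. ]
panL [641.8 150.   75. ] [641.5 136.9  75. ]
socket [427.7 290.6  40. ] [436.9 286.9  40. ]
tape [475.6 -36.1  45. ] [461.1 -57.3  45. ]
gus [431.  108.1  10. ] [444.9  91.   10. ]
```

View pics/sc.png

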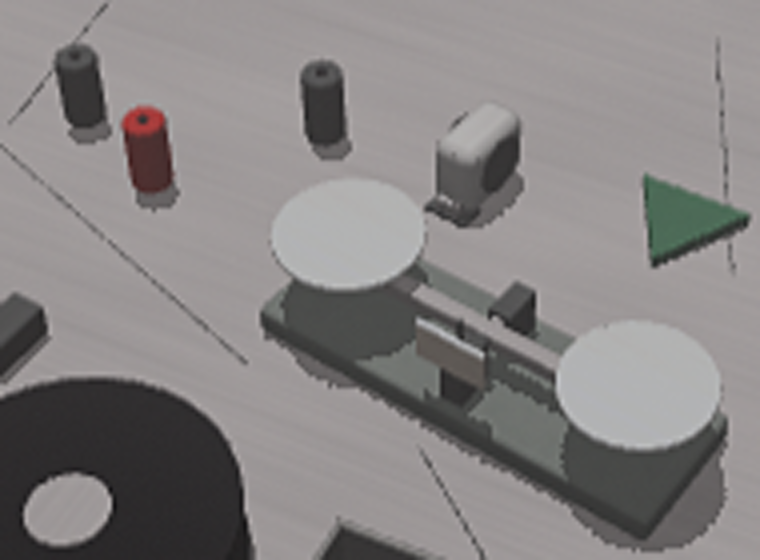

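View pics/jig.png

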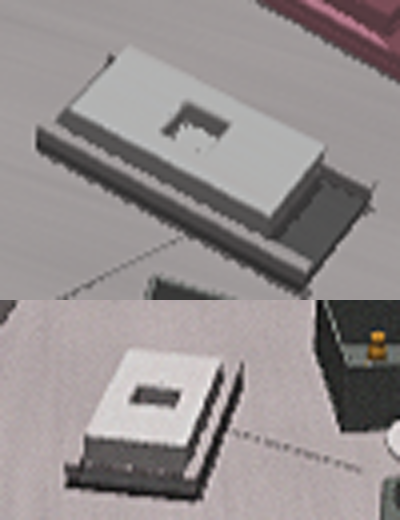

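Call:
servo_tool(
  moves=[
    {"delta_pos":[-45.7,-30.6,-15]},
    {"delta_pos":[-45.7,-30.6,-15]},
    {"delta_pos":[-45.7,-30.6,0]},
    {"delta_pos":[-45.7,-30.6,0]},
    {"delta_pos":[-45.7,-30.6,0]},
  ],
)

```text
schema error: expected keys delta_pos, roll, jaw
```

Call:
servo_tool(
  moves=[
    {"delta_pos":[-45.7,-30.6,0]},
    {"delta_pos":[-45.7,-30.6,0]},
    {"delta_pos":[-45.7,-30.6,0]},
    {"delta_pos":[0,0,0]},
  ],
)

```text
schema error: expected keys delta_pos, roll, jaw
```

```bash
python3 - <<'E'
from h import *
import pickle
D=pickle.load(open("d0.pkl","rb"))
S=D["scene"];s=D["side"]
f=lambda x,y:(180+x/4,170+y/4)
for k,p,z in [("boss1",(76,52),60),("boss2",(322,70),60),("red",(145,118),60),("panR",(349,233),75),("panL",(638,385),75),("tapetop",(492,115),58)]:
    print(k,back(S,*f(*p),z).round(1))
g=lambda x,y:(370+x/4,205+y/4)
for p in [(125,48),(322,152),(268,222),(65,118),(197,130)]: print("jig",back(S,*g(*p),40).round(1))
g=lambda x,y:(270+x/4,150+(y-300)/4)
for p in [(130,350),(222,358),(195,440),(84,437),(157,397)]: print("jigside",back(s,*g(*p),40).round(1))
w=get_image("wrist"); pickle.dump(w,open("w1.pkl","wb")); cv2.imwrite("pics/w1.png",w["img"][:,:,::-1])
st=sense();print(st["time"],st["tcp_pos"],st["tool_rot"],st["q"])
E
```

```text
boss1 [ 512.7 -337.5   60. ]
boss2 [ 454.3 -168.7   60. ]
red [ 551.6 -254.5   60. ]
panR [602.5 -66.   75. ]
panL [641.  150.4  75. ]
tapetop [443.6 -39.6  58. ]
jig [377.4 228.1  40. ]
jig [416.4 373.8  40. ]
jig [490.8 356.5  40. ]
jig [458.8 211.7  40. ]
jig [432.  294.2  40. ]
jigside [417.2 365.1  40. ]
jigside [490.6 349.5  40. ]
jigside [461.1 212.6  40. ]
jigside [378.6 218.7  40. ]
jigside [435.6 282.5  40. ]
0.2 [215.24807284 612.84454222 217.9404295 ] [-1.14620157e-04  1.68069254e-01  9.85774901e-01 -7.46784830e-04] [-1.25951209  0.61554356 -0.01261102  1.4242488   0.00812232  1.10336184
 -0.04042484]
```

View pics/w1.png

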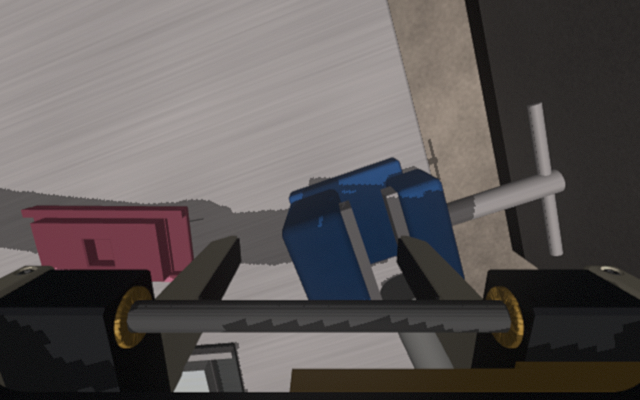

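The wrist picture shows the vise and the pink decoy jig under the start pose. The fingertips lie near image (235..403, 240), and image up is tool +x. The moves were refused because every row needs all three keys, so I'm resending them.

Call:
servo_tool(
  moves=[
    {"delta_pos":[-45.7,-30.6,-15],"roll":0,"jaw":100},
    {"delta_pos":[-45.7,-30.6,-15],"roll":0,"jaw":100},
    {"delta_pos":[-45.7,-30.6,0],"roll":0,"jaw":100},
    {"delta_pos":[-45.7,-30.6,0],"roll":0,"jaw":100},
    {"delta_pos":[-45.7,-30.6,0],"roll":0,"jaw":100},
  ],
)

```text
time: 0.82
tcp_pos: [381.2, 391.6, 248.7]
tool_rot: [0.0, 0.168, 0.986, 0.0]
wrist_force: [0.7, 0.3, 0.0]
grip_width: 93.0
gripper_force: 0.0
```

Call:
servo_tool(
  moves=[
    {"delta_pos":[-45.7,-30.6,0],"roll":0,"jaw":100},
    {"delta_pos":[-45.7,-30.6,0],"roll":0,"jaw":100},
    {"delta_pos":[-45.7,-30.6,0],"roll":0,"jaw":100},
    {"delta_pos":[0,0,0],"roll":0,"jaw":100},
  ],
)

```text
time: 1.32
tcp_pos: [482.6, 255.2, 248.6]
tool_rot: [0.001, 0.173, 0.985, -0.002]
wrist_force: [-0.3, 0.6, -0.3]
grip_width: 92.9
gripper_force: 0.0
```

```bash
python3 - <<'E'
from h import *
import pickle
w=get_image("wrist"); pickle.dump((w,sense()),open("wj.pkl","wb"))
E
```

Call:
servo_tool(
  moves=[
    {"delta_pos":[-14.3,-51.1,0],"roll":0,"jaw":100},
    {"delta_pos":[-14.3,-51.1,0],"roll":0,"jaw":100},
    {"delta_pos":[-14.3,-51.1,0],"roll":0,"jaw":100},
    {"delta_pos":[-14.3,-51.1,0],"roll":0,"jaw":100},
    {"delta_pos":[-14.3,-51.1,0],"roll":0,"jaw":100},
  ],
)

```text
time: 2.0
tcp_pos: [461.7, -3.2, 248.8]
tool_rot: [0.0, 0.166, 0.986, 0.001]
wrist_force: [0.8, -0.1, 0.4]
grip_width: 92.8
gripper_force: 0.0
```

Call:
servo_tool(
  moves=[
    {"delta_pos":[-14.3,-51.1,0],"roll":0,"jaw":100},
    {"delta_pos":[-14.3,-51.1,0],"roll":0,"jaw":100},
    {"delta_pos":[-14.3,-51.1,40],"roll":0,"jaw":100},
    {"delta_pos":[0,0,40],"roll":0,"jaw":100},
    {"delta_pos":[0,0,0],"roll":0,"jaw":100},
  ],
)

```text
time: 2.62
tcp_pos: [450.2, -157.2, 168.9]
tool_rot: [-0.003, 0.167, 0.986, 0.001]
wrist_force: [-0.0, 0.6, 1.0]
grip_width: 92.9
gripper_force: 0.0
```

```bash
cat > look.py <<'E'
from h import *
import pickle,sys
w=get_image("wrist"); st=sense(); pickle.dump((w,st),open(sys.argv[1]+".pkl","wb"))
print(st["tcp_pos"].round(1),st["tool_rot"].round(4),st["q"].round(2),"tcp px",proj(w,st["tcp_pos"]).round())
E
python3 look.py wb; python3 - <<'E'
import pickle,cv2,numpy as np
a=[pickle.load(open(f+".pkl","rb"))[0]["img"][:,:,::-1] for f in("wj","wb")]
b=[cv2.resize(i[:300],(800,375))[:, :] for i in a]
cv2.imwrite("pics/m.png",cv2.resize(np.vstack(b),(640,600)))
E
```

```text
[ 451.8 -157.4  170.6] [-1.300e-03  1.667e-01  9.860e-01  7.000e-04] [ 0.18  0.42  0.16  1.97 -0.1   0.76  1.63] tcp px [319. 253.]
```

View pics/m.png

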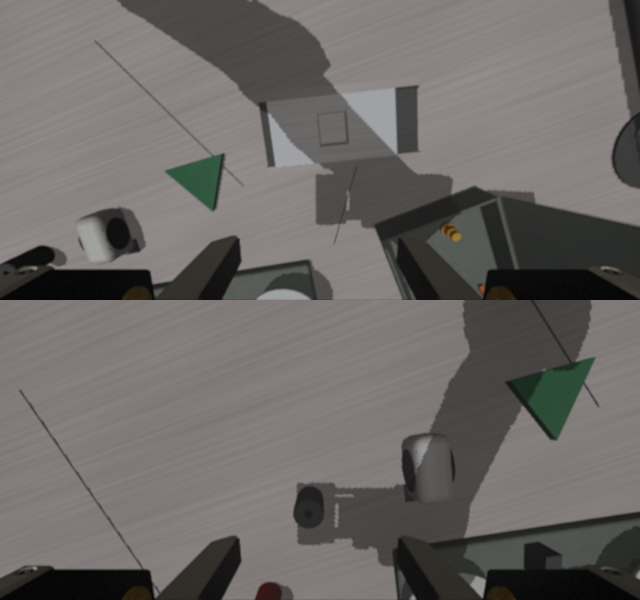

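The montage is at native pixels. In the jig view, the socket outline spans (318..347, 111..145), so its centre is near (332,128). In the boss view, the boss top is at about (309,217), left of the tape.

```bash
python3 - <<'E'
from h import *
import pickle
w,s=pickle.load(open("wb.pkl","rb")); p=back(w,309,215,60)
def rel(p,s):
    from scipy.spatial.transform import Rotation as R
    q=s["tool_rot"]; return R.from_quat([q[1],q[2],q[3],q[0]]).inv().apply(p-s["tcp_pos"]).round(1)
g=cv2.cvtColor(w["img"],cv2.COLOR_RGB2GRAY); 
c=cv2.HoughCircles(cv2.medianBlur(cv2.resize(g[150:280,260:360],None,fx=4,fy=4),5),cv2.HOUGH_GRADIENT,1,200,param1=60,param2=15,minRadius=40,maxRadius=80)
print(c, [ (260+x[0]/4,150+x[1]/4,x[2]/4) for x in c[0]] if c is not None else 0)
print("boss2",p,rel(p,s))
w,s=pickle.load(open("wj.pkl","rb")); print("sock",back(w,332.5,128,40),[back(w,*q,40).round(1) for q in [(320,113),(346,111),(347,143),(319,145)]])
E
cat >> h.py <<'E'
def rel(p,s):
    from scipy.spatial.transform import Rotation as R
    q=s["tool_rot"]; return R.from_quat([q[1],q[2],q[3],q[0]]).inv().apply(p-s["tcp_pos"]).round(1)
E
```

```text
[[[210.5 248.5  77.2]]] [(np.float32(312.625), np.float32(212.125), np.float32(19.3))]
boss2 [ 460.67963067 -170.09555331   60.        ] [-12.8  -9.2 110.6]
sock [431.19462787 291.36351447  40.        ] [array([409.9, 283.2,  40. ]), array([418.2, 312.7,  40. ]), array([453.9, 302. ,  40. ]), array([444.5, 269.3,  40. ])]
```

Call:
servo_tool(
  moves=[
    {"delta_pos":[-10.5,-9.7,40],"roll":0,"jaw":100},
    {"delta_pos":[0,0,50],"roll":0,"jaw":100},
    {"delta_pos":[0,0,40],"roll":0,"jaw":100},
    {"delta_pos":[0,0,13],"roll":0,"jaw":100},
    {"delta_pos":[0,0,0],"roll":0,"jaw":100},
  ],
)

```text
time: 3.3
tcp_pos: [459.8, -171.4, 28.9]
tool_rot: [0.001, 0.167, 0.986, 0.0]
wrist_force: [-0.6, -0.1, 0.6]
grip_width: 92.9
gripper_force: 0.0
```

Call:
servo_tool(
  moves=[
    {"delta_pos":[0,0,0],"roll":0,"jaw":0},
    {"delta_pos":[0,0,0],"roll":0,"jaw":0},
    {"delta_pos":[0,0,0],"roll":0,"jaw":0},
    {"delta_pos":[0,0,0],"roll":0,"jaw":0},
    {"delta_pos":[0,0,0],"roll":0,"jaw":0},
  ],
)

```text
time: 3.92
tcp_pos: [458.6, -172.0, 28.1]
tool_rot: [0.0, 0.168, 0.986, -0.0]
wrist_force: [-1.1, 0.9, 1.6]
grip_width: 47.8
gripper_force: 0.0
```

Call:
servo_tool(
  moves=[
    {"delta_pos":[0,0,0],"roll":0,"jaw":0},
    {"delta_pos":[0,0,0],"roll":0,"jaw":0},
    {"delta_pos":[0,0,0],"roll":0,"jaw":0},
    {"delta_pos":[0,0,-10],"roll":0,"jaw":0},
    {"delta_pos":[0,0,0],"roll":0,"jaw":0},
  ],
)

```text
time: 4.55
tcp_pos: [458.9, -172.3, 38.7]
tool_rot: [0.001, 0.168, 0.986, -0.0]
wrist_force: [0.7, -0.1, -1.7]
grip_width: 29.5
gripper_force: 29.9
```

```bash
python3 look.py wg; python3 -c "
from h import *
for i in range(3): s=sense();print(s['tcp_pos'],s['wrist_force'],s['grip_width'],s['gripper_force'])"
```

```text
[ 458.7 -172.1   38.4] [ 3.000e-04  1.681e-01  9.858e-01 -2.000e-04] [ 0.24  0.65  0.11  2.06 -0.15  0.44  1.7 ] tcp px [318. 249.]
[ 458.72395919 -172.14599517   38.42720432] [-1.07424942 -0.2103581  -2.53201255] 29.68614976709832 29.933413214748725
[ 458.72395919 -172.14599517   38.42720432] [-1.07424942 -0.2103581  -2.53201255] 29.68614976709832 29.933413214748725
[ 458.72395919 -172.14599517   38.42720432] [-1.07424942 -0.2103581  -2.53201255] 29.68614976709832 29.933413214748725
```

Call:
servo_tool(
  moves=[
    {"delta_pos":[0,0,-45],"roll":0,"jaw":0},
    {"delta_pos":[0,0,-50],"roll":0,"jaw":0},
    {"delta_pos":[-9.5,51.3,-35],"roll":0,"jaw":0},
    {"delta_pos":[-9.5,51.3,0],"roll":0,"jaw":0},
    {"delta_pos":[-9.5,51.3,0],"roll":0,"jaw":0},
  ],
)

```text
time: 5.22
tcp_pos: [536.8, -35.2, 168.4]
tool_rot: [0.0, 0.168, 0.986, 0.0]
wrist_force: [0.1, -0.7, -2.1]
grip_width: 29.4
gripper_force: 29.9
```

Call:
servo_tool(
  moves=[
    {"delta_pos":[-9.5,51.3,0],"roll":0,"jaw":0},
    {"delta_pos":[-9.5,51.3,0],"roll":0,"jaw":0},
    {"delta_pos":[-9.5,51.3,0],"roll":0,"jaw":0},
    {"delta_pos":[-9.5,51.3,0],"roll":0,"jaw":0},
    {"delta_pos":[0,0,0],"roll":0,"jaw":0},
  ],
)

```text
time: 5.85
tcp_pos: [640.0, 151.7, 166.3]
tool_rot: [-0.001, 0.164, 0.986, 0.002]
wrist_force: [-0.6, 1.0, -3.2]
grip_width: 29.7
gripper_force: 29.9
```

```bash
python3 look.py wp; python3 - <<'E'
from h import *
import pickle
w,s=pickle.load(open("wp.pkl","rb")); print(s["wrist_force"],s["grip_width"])
sc=get_image("scene");pickle.dump(sc,open("s2.pkl","wb"))
# bright pan blobs in wrist + expected projections of nominal pans
for n,p in [("L",(641,145,75)),("R",(604,-71,75))]: print(n,proj(w,p).round(),proj(sc,p).round())
a=w["img"][:400,:,::-1].copy()
cv2.imwrite("pics/wp.png",a)
E
```

```text
[639.4 147.4 166.4] [-0.0012  0.1658  0.9862  0.    ] [-0.35  0.68  0.17  1.47 -0.12  1.01  1.08] tcp px [311. 251.]
[ 0.2179228  -1.48212897 -2.18396833] 29.641302751480527
L [311. 209.] [337. 265.]
R [ 75. 245.] [265. 228.]
```

View pics/wp.png

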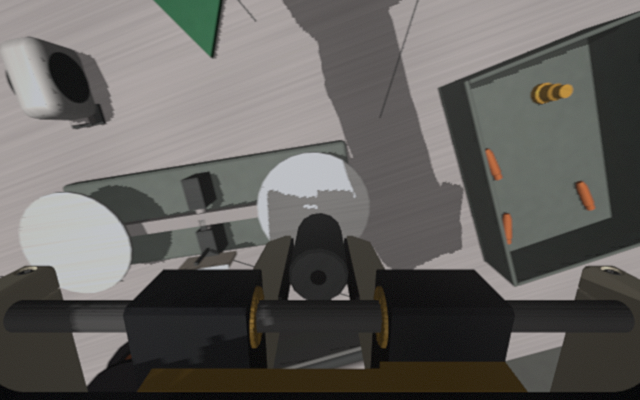

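The pan L rim centre is near (313,206) and pan R near (75,243). Both match the projected positions, so I can lower now.

Call:
servo_tool(
  moves=[
    {"delta_pos":[-2,-2,35],"roll":0,"jaw":0},
    {"delta_pos":[0,0,18],"roll":0,"jaw":0},
    {"delta_pos":[0,0,5],"roll":0,"jaw":0},
    {"delta_pos":[0,0,3],"roll":0,"jaw":0},
    {"delta_pos":[0,0,3],"roll":0,"jaw":0},
  ],
)

```text
time: 6.58
tcp_pos: [642.1, 142.1, 104.8]
tool_rot: [0.001, 0.168, 0.986, 0.0]
wrist_force: [0.1, 0.2, -3.1]
grip_width: 29.8
gripper_force: 29.9
```

Call:
servo_tool(
  moves=[
    {"delta_pos":[0,0,3],"roll":0,"jaw":0},
    {"delta_pos":[0,0,3],"roll":0,"jaw":0},
    {"delta_pos":[0,0,3],"roll":0,"jaw":0},
    {"delta_pos":[0,0,2],"roll":0,"jaw":0},
    {"delta_pos":[0,0,0],"roll":0,"jaw":0},
  ],
)

```text
time: 7.2
tcp_pos: [641.7, 142.1, 92.8]
tool_rot: [0.0, 0.168, 0.986, 0.0]
wrist_force: [0.7, 0.4, -1.2]
grip_width: 29.4
gripper_force: 29.9
```

Call:
servo_tool(
  moves=[
    {"delta_pos":[0,0,2],"roll":0,"jaw":0},
    {"delta_pos":[0,0,2],"roll":0,"jaw":0},
    {"delta_pos":[0,0,1],"roll":0,"jaw":0},
    {"delta_pos":[0,0,0],"roll":0,"jaw":0},
  ],
)

```text
time: 7.7
tcp_pos: [641.7, 142.1, 87.9]
tool_rot: [0.0, 0.168, 0.986, 0.0]
wrist_force: [1.6, 0.5, -0.1]
grip_width: 29.5
gripper_force: 29.9
```

Call:
servo_tool(
  moves=[
    {"delta_pos":[0,0,0],"roll":0,"jaw":34},
    {"delta_pos":[0,0,0],"roll":0,"jaw":38},
    {"delta_pos":[0,0,0],"roll":0,"jaw":48},
    {"delta_pos":[0,0,0],"roll":0,"jaw":60},
    {"delta_pos":[0,0,0],"roll":0,"jaw":60},
  ],
)

```text
time: 8.32
tcp_pos: [641.3, 141.9, 87.8]
tool_rot: [-0.0, 0.168, 0.986, -0.0]
wrist_force: [0.5, -0.4, 1.0]
grip_width: 55.2
gripper_force: 0.0
```

Call:
servo_tool(
  moves=[
    {"delta_pos":[0,0,-30],"roll":0,"jaw":65},
    {"delta_pos":[0,0,-50],"roll":0,"jaw":65},
    {"delta_pos":[0,0,-40],"roll":0,"jaw":65},
    {"delta_pos":[-4.7,-54.9,0],"roll":0,"jaw":65},
    {"delta_pos":[-4.7,-54.9,0],"roll":0,"jaw":65},
  ],
)

```text
time: 8.95
tcp_pos: [613.8, 34.6, 208.6]
tool_rot: [0.001, 0.167, 0.986, 0.0]
wrist_force: [-0.4, 0.1, 0.1]
grip_width: 60.5
gripper_force: 0.0
```

Call:
servo_tool(
  moves=[
    {"delta_pos":[-4.7,-54.9,0],"roll":0,"jaw":65},
    {"delta_pos":[-4.7,-54.9,0],"roll":0,"jaw":65},
    {"delta_pos":[-4.7,-54.9,0],"roll":0,"jaw":65},
    {"delta_pos":[-4.7,-54.9,0],"roll":0,"jaw":65},
    {"delta_pos":[-4.7,-54.9,0],"roll":0,"jaw":65},
  ],
)

```text
time: 9.57
tcp_pos: [544.5, -233.1, 208.1]
tool_rot: [0.0, 0.168, 0.986, -0.0]
wrist_force: [0.4, -0.2, 0.5]
grip_width: 60.5
gripper_force: 0.0
```

Call:
servo_tool(
  moves=[
    {"delta_pos":[-4.7,-54.9,0],"roll":0,"jaw":65},
    {"delta_pos":[-4.7,-54.9,40],"roll":0,"jaw":65},
    {"delta_pos":[0,0,0],"roll":0,"jaw":65},
    {"delta_pos":[0,0,0],"roll":0,"jaw":65},
  ],
)

```text
time: 10.07
tcp_pos: [519.1, -333.0, 171.1]
tool_rot: [0.0, 0.168, 0.986, 0.001]
wrist_force: [-0.1, 0.1, 0.2]
grip_width: 60.4
gripper_force: 0.0
```

```bash
python3 look.py wb1; python3 - <<'E'
from h import *
import pickle
w,s=pickle.load(open("wb1.pkl","rb")); sc=get_image("scene")
a=cv2.resize(w["img"][120:300,200:440,::-1],None,fx=3.3,fy=3.3,interpolation=cv2.INTER_CUBIC)[:340]
b=cv2.resize(sc["img"][190:310,220:400,::-1],None,fx=2.1,fy=2.1,interpolation=cv2.INTER_CUBIC)
m=np.zeros((340+b.shape[0],792,3),np.uint8); m[:340]=a[:,:792]; m[340:,:b.shape[1]]=b
cv2.imwrite("pics/b1.png",m); print(m.shape,proj(w,(517,-338,60)))
E
```

```text
[ 519.9 -332.2  171.6] [6.00e-04 1.67e-01 9.86e-01 6.00e-04] [ 0.42  0.61  0.18  1.59 -0.13  0.95  1.89] tcp px [320. 251.]
(592, 792, 3) [312.35293225 198.88180435]
```

View pics/b1.png

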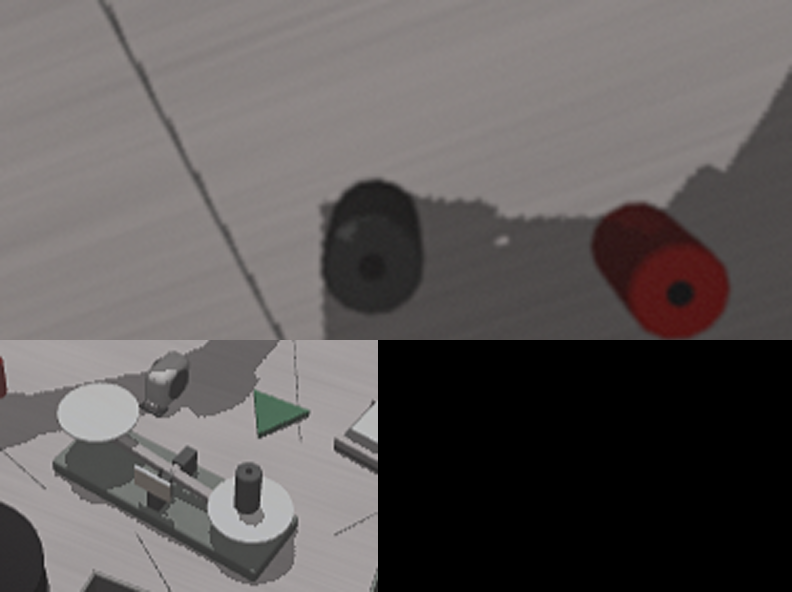

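The first boss stands on the left pan. Boss 1's top hole is at crop (372,265), which is native (312.7,200.3), so its position is about (518,-338). The red decoy is about 86 mm away along tool y, which leaves enough room.

Call:
servo_tool(
  moves=[
    {"delta_pos":[-0.4,-6.2,40],"roll":0,"jaw":65},
    {"delta_pos":[0,0,50],"roll":0,"jaw":65},
    {"delta_pos":[0,0,40],"roll":0,"jaw":65},
    {"delta_pos":[0,0,13],"roll":0,"jaw":65},
    {"delta_pos":[0,0,0],"roll":0,"jaw":65},
  ],
)

```text
time: 10.8
tcp_pos: [518.0, -339.0, 28.6]
tool_rot: [0.0, 0.167, 0.986, 0.0]
wrist_force: [-0.2, -0.2, 0.6]
grip_width: 60.4
gripper_force: 0.0
```

Call:
servo_tool(
  moves=[
    {"delta_pos":[0,0,0],"roll":0,"jaw":0},
    {"delta_pos":[0,0,0],"roll":0,"jaw":0},
    {"delta_pos":[0,0,0],"roll":0,"jaw":0},
    {"delta_pos":[0,0,0],"roll":0,"jaw":0},
    {"delta_pos":[0,0,0],"roll":0,"jaw":0},
  ],
)

```text
time: 11.42
tcp_pos: [517.6, -339.7, 28.8]
tool_rot: [0.001, 0.168, 0.986, 0.0]
wrist_force: [-0.2, 1.2, 5.1]
grip_width: 29.5
gripper_force: 29.9
```

Call:
servo_tool(
  moves=[
    {"delta_pos":[0,0,-40],"roll":0,"jaw":0},
    {"delta_pos":[0,0,-50],"roll":0,"jaw":0},
    {"delta_pos":[0,0,-50],"roll":0,"jaw":0},
    {"delta_pos":[1.2,47,-20],"roll":0,"jaw":0},
    {"delta_pos":[1.2,47,0],"roll":0,"jaw":0},
  ],
)

```text
time: 12.05
tcp_pos: [546.4, -250.4, 189.5]
tool_rot: [0.001, 0.169, 0.986, -0.001]
wrist_force: [0.2, 1.6, -3.7]
grip_width: 29.4
gripper_force: 29.9
```

Call:
servo_tool(
  moves=[
    {"delta_pos":[1.2,47,0],"roll":0,"jaw":0},
    {"delta_pos":[1.3,47,0],"roll":0,"jaw":0},
    {"delta_pos":[1.3,47,0],"roll":0,"jaw":0},
    {"delta_pos":[1.3,47,0],"roll":0,"jaw":0},
    {"delta_pos":[0,0,0],"roll":0,"jaw":0},
  ],
)

```text
time: 12.68
tcp_pos: [603.8, -63.9, 186.4]
tool_rot: [-0.002, 0.163, 0.987, 0.002]
wrist_force: [0.2, 0.0, -3.2]
grip_width: 29.4
gripper_force: 29.9
```

Call:
servo_tool(
  moves=[
    {"delta_pos":[0,0,25],"roll":0,"jaw":0},
    {"delta_pos":[0,0,20],"roll":0,"jaw":0},
    {"delta_pos":[0,0,0],"roll":0,"jaw":0},
    {"delta_pos":[0,0,0],"roll":0,"jaw":0},
  ],
)

```text
time: 13.18
tcp_pos: [603.5, -72.0, 143.4]
tool_rot: [0.0, 0.168, 0.986, -0.0]
wrist_force: [0.3, -0.4, -3.9]
grip_width: 29.5
gripper_force: 29.9
```

Call:
servo_tool(
  moves=[
    {"delta_pos":[0,0,12],"roll":0,"jaw":0},
    {"delta_pos":[0,0,5],"roll":0,"jaw":0},
    {"delta_pos":[0,0,3],"roll":0,"jaw":0},
    {"delta_pos":[0,0,3],"roll":0,"jaw":0},
    {"delta_pos":[0,0,3],"roll":0,"jaw":0},
  ],
)

```text
time: 13.8
tcp_pos: [603.6, -71.3, 117.2]
tool_rot: [0.0, 0.168, 0.986, -0.0]
wrist_force: [-0.3, -0.2, -2.4]
grip_width: 29.7
gripper_force: 29.9
```

Call:
servo_tool(
  moves=[
    {"delta_pos":[0,0,3],"roll":0,"jaw":0},
    {"delta_pos":[0,0,3],"roll":0,"jaw":0},
    {"delta_pos":[0,0,3],"roll":0,"jaw":0},
    {"delta_pos":[0,0,3],"roll":0,"jaw":0},
    {"delta_pos":[0,0,0],"roll":0,"jaw":0},
  ],
)

```text
time: 14.42
tcp_pos: [603.6, -71.2, 105.0]
tool_rot: [0.0, 0.168, 0.986, -0.0]
wrist_force: [0.5, 0.1, -0.2]
grip_width: 29.2
gripper_force: 29.9
```

Call:
servo_tool(
  moves=[
    {"delta_pos":[0,0,0],"roll":0,"jaw":34},
    {"delta_pos":[0,0,0],"roll":0,"jaw":38},
    {"delta_pos":[0,0,0],"roll":0,"jaw":48},
    {"delta_pos":[0,0,0],"roll":0,"jaw":60},
    {"delta_pos":[0,0,0],"roll":0,"jaw":60},
  ],
)

```text
time: 15.05
tcp_pos: [603.4, -71.3, 105.2]
tool_rot: [0.0, 0.168, 0.986, -0.0]
wrist_force: [-0.2, 0.7, 0.1]
grip_width: 55.3
gripper_force: 0.0
```

Call:
servo_tool(
  moves=[
    {"delta_pos":[0,0,-40],"roll":0,"jaw":65},
    {"delta_pos":[0,0,-50],"roll":0,"jaw":65},
    {"delta_pos":[0,0,-20],"roll":0,"jaw":65},
    {"delta_pos":[0,0,0],"roll":0,"jaw":65},
    {"delta_pos":[0,0,0],"roll":0,"jaw":65},
  ],
)

```text
time: 15.68
tcp_pos: [602.5, -71.0, 213.8]
tool_rot: [-0.001, 0.168, 0.986, -0.0]
wrist_force: [-0.6, 0.4, -1.2]
grip_width: 60.5
gripper_force: 0.0
```

Call:
servo_tool(
  moves=[
    {"delta_pos":[0,0,0],"roll":0,"jaw":65},
    {"delta_pos":[0,0,0],"roll":0,"jaw":65},
    {"delta_pos":[0,0,0],"roll":0,"jaw":65},
    {"delta_pos":[0,0,0],"roll":0,"jaw":65},
  ],
)

```text
time: 16.18
tcp_pos: [603.4, -71.2, 215.0]
tool_rot: [-0.0, 0.168, 0.986, -0.0]
wrist_force: [-0.4, -0.2, 0.2]
grip_width: 60.1
gripper_force: 0.0
```

```bash
python3 look.py ww; python3 - <<'E'
from h import *
import pickle
d=get_image("side"); s=get_image("scene"); pickle.dump((d,s),open("sd.pkl","wb"))
a=cv2.resize(d["img"][160:270,340:440,::-1],None,fx=4,fy=4,interpolation=cv2.INTER_CUBIC)
b=cv2.resize(s["img"][190:300,240:340,::-1],None,fx=4,fy=4,interpolation=cv2.INTER_CUBIC)
cv2.imwrite("pics/bal.png",np.hstack([a,b]))
for z in (67,75,83):
  for p in((604,-71,z),(641,143,z)): print(z,((proj(d,p)-[340,160])*4).round(),((proj(s,p)-[240,190])*4).round()+[400,0])
E
```

```text
[603.4 -71.2 215. ] [-1.000e-04  1.681e-01  9.858e-01 -0.000e+00] [-0.04  0.56  0.2   1.56 -0.12  1.03  1.42] tcp px [318. 249.]
67 [170. 278.] [502. 161.]
67 [173. 111.] [786. 310.]
75 [171. 267.] [501. 152.]
75 [174. 101.] [787. 301.]
83 [172. 256.] [500. 143.]
83 [175.  92.] [787. 292.]
```

View pics/bal.png

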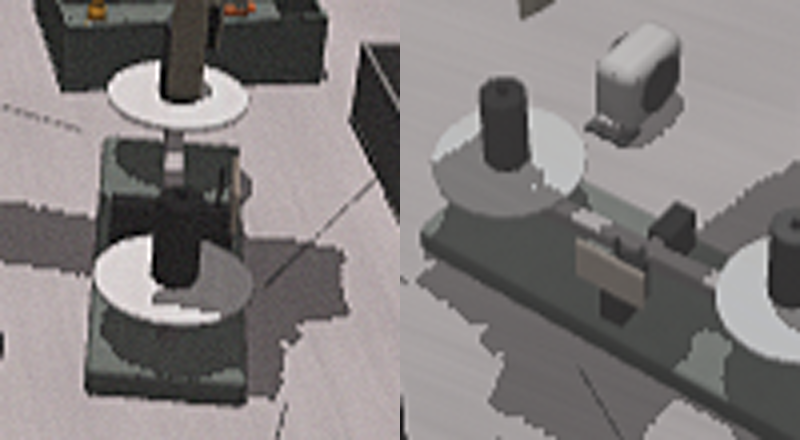

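Compared with the level positions, pan R (near, right) moved from (170,272) to (172,280), so it went down. Pan L moved from (176,106) to (178,95), so it went up. The scene view agrees, so boss 1 on the right pan is the heavier one and I'll regrasp it.

Call:
servo_tool(
  moves=[
    {"delta_pos":[0,0,40],"roll":0,"jaw":65},
    {"delta_pos":[0,0,40],"roll":0,"jaw":65},
    {"delta_pos":[0,0,30],"roll":0,"jaw":65},
    {"delta_pos":[0,0,9],"roll":0,"jaw":65},
    {"delta_pos":[0,0,0],"roll":0,"jaw":65},
  ],
)

```text
time: 16.95
tcp_pos: [603.6, -71.3, 96.3]
tool_rot: [0.0, 0.168, 0.986, -0.0]
wrist_force: [0.5, -0.4, 0.1]
grip_width: 60.3
gripper_force: 0.0
```

Call:
servo_tool(
  moves=[
    {"delta_pos":[0,0,0],"roll":0,"jaw":45},
    {"delta_pos":[0,0,0],"roll":0,"jaw":36},
    {"delta_pos":[0,0,0],"roll":0,"jaw":30},
    {"delta_pos":[0,0,0],"roll":0,"jaw":0},
    {"delta_pos":[0,0,0],"roll":0,"jaw":0},
  ],
)

```text
time: 17.58
tcp_pos: [603.7, -71.1, 96.3]
tool_rot: [0.0, 0.168, 0.986, 0.0]
wrist_force: [0.6, 1.0, -0.7]
grip_width: 29.6
gripper_force: 30.0
```

Call:
servo_tool(
  moves=[
    {"delta_pos":[0,0,-3],"roll":0,"jaw":0},
    {"delta_pos":[0,0,-3],"roll":0,"jaw":0},
    {"delta_pos":[0,0,-3],"roll":0,"jaw":0},
    {"delta_pos":[0,0,-3],"roll":0,"jaw":0},
    {"delta_pos":[0,0,-3],"roll":0,"jaw":0},
  ],
)

```text
time: 18.2
tcp_pos: [602.8, -71.3, 111.0]
tool_rot: [-0.001, 0.168, 0.986, -0.0]
wrist_force: [-0.6, 0.2, -2.7]
grip_width: 29.3
gripper_force: 30.0
```

Call:
servo_tool(
  moves=[
    {"delta_pos":[0,0,-3],"roll":0,"jaw":0},
    {"delta_pos":[0,0,-3],"roll":0,"jaw":0},
    {"delta_pos":[0,0,-3],"roll":0,"jaw":0},
    {"delta_pos":[0,0,-3],"roll":0,"jaw":0},
    {"delta_pos":[0,0,-3],"roll":0,"jaw":0},
  ],
)

```text
time: 18.82
tcp_pos: [603.3, -71.2, 126.3]
tool_rot: [-0.0, 0.168, 0.986, -0.0]
wrist_force: [-0.8, -0.1, -2.8]
grip_width: 29.2
gripper_force: 30.0
```

Call:
servo_tool(
  moves=[
    {"delta_pos":[0,0,-40],"roll":0,"jaw":0},
    {"delta_pos":[0,0,-35],"roll":0,"jaw":0},
    {"delta_pos":[27.5,35.7,0],"roll":0,"jaw":0},
    {"delta_pos":[27.5,35.7,0],"roll":0,"jaw":0},
    {"delta_pos":[27.5,35.7,0],"roll":0,"jaw":0},
  ],
)

```text
time: 19.45
tcp_pos: [560.5, 58.4, 201.4]
tool_rot: [0.0, 0.168, 0.986, 0.0]
wrist_force: [0.8, 0.4, -2.6]
grip_width: 29.4
gripper_force: 30.0
```

Call:
servo_tool(
  moves=[
    {"delta_pos":[27.5,35.7,0],"roll":0,"jaw":0},
    {"delta_pos":[27.5,35.7,0],"roll":0,"jaw":0},
    {"delta_pos":[27.5,35.7,0],"roll":0,"jaw":0},
    {"delta_pos":[27.5,35.7,0],"roll":0,"jaw":0},
    {"delta_pos":[27.5,35.7,0],"roll":0,"jaw":0},
  ],
)

```text
time: 20.08
tcp_pos: [489.9, 272.4, 201.4]
tool_rot: [0.0, 0.168, 0.986, 0.0]
wrist_force: [-0.3, -0.3, -2.9]
grip_width: 29.3
gripper_force: 30.0
```

Call:
servo_tool(
  moves=[
    {"delta_pos":[0,0,25],"roll":0,"jaw":0},
    {"delta_pos":[0,0,25],"roll":0,"jaw":0},
    {"delta_pos":[0,0,0],"roll":0,"jaw":0},
    {"delta_pos":[0,0,0],"roll":0,"jaw":0},
  ],
)

```text
time: 20.58
tcp_pos: [491.2, 271.3, 152.1]
tool_rot: [0.001, 0.168, 0.986, 0.001]
wrist_force: [-0.2, 1.5, -2.4]
grip_width: 29.6
gripper_force: 30.0
```

```bash
python3 look.py wj2; python3 - <<'E'
from h import *
import pickle
w,s=pickle.load(open("wj2.pkl","rb")); u=proj(w,(431.5,292,40)); print(u,s["wrist_force"])
w0=pickle.load(open("wj.pkl","rb"))[0]; print("case corner",back(w0,378,225,60),back(w0,490,195,60))
x0,y0=220,20
a=cv2.resize(w["img"][y0:y0+220,x0:x0+240,::-1],None,fx=2.7,fy=2.7,interpolation=cv2.INTER_CUBIC)
a=cv2.convertScaleAbs(a,alpha=1.5)
print(a.shape); cv2.imwrite("pics/wj2.png",a)
E
```

```text
[491.4 271.4 152.4] [1.000e-03 1.683e-01 9.857e-01 8.000e-04] [-0.65  0.55  0.17  1.77 -0.12  0.82  0.81] tcp px [318. 250.]
[317.76396592 130.34491454] [ 0.97807446  1.42892898 -2.91097753]
case corner [559.64774563 305.33543628  60.        ] [568.69859671 443.00704989  60.        ]
(594, 648, 3)
```

View pics/wj2.png

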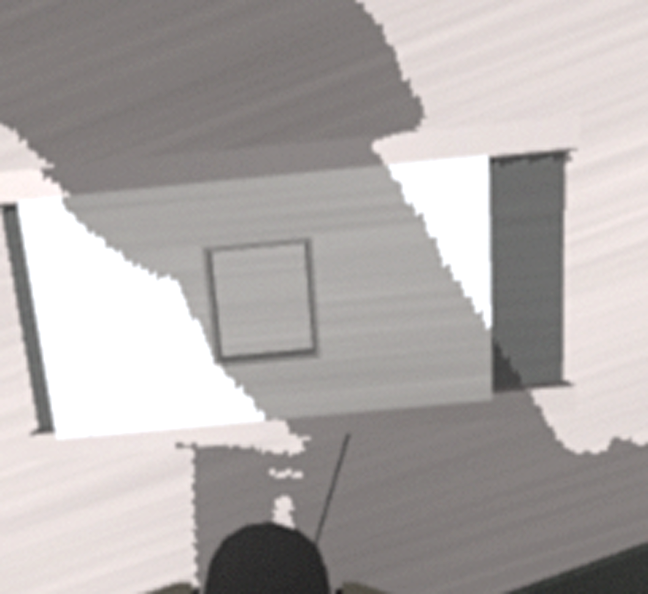

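The mouth outline corners are (206,247), (310,238), (317,355) and (220,362). The centre at native (317.4,131.1) puts the socket at about (432,292), which agrees with the earlier estimate.

Call:
servo_tool(
  moves=[
    {"delta_pos":[31.4,0,0],"roll":0,"jaw":0},
    {"delta_pos":[31.4,0,0],"roll":0,"jaw":0},
    {"delta_pos":[0,0,35],"roll":0,"jaw":0},
    {"delta_pos":[0,0,35],"roll":0,"jaw":0},
    {"delta_pos":[0,0,0],"roll":0,"jaw":0},
  ],
)

```text
time: 21.25
tcp_pos: [430.3, 291.3, 80.3]
tool_rot: [-0.001, 0.168, 0.986, -0.001]
wrist_force: [-0.4, 0.3, -2.3]
grip_width: 29.5
gripper_force: 30.0
```

Call:
servo_tool(
  moves=[
    {"delta_pos":[0,0,4],"roll":0,"jaw":0},
    {"delta_pos":[0,0,2],"roll":0,"jaw":0},
    {"delta_pos":[0,0,0],"roll":0,"jaw":0},
  ],
)

```text
time: 21.62
tcp_pos: [431.7, 292.2, 75.9]
tool_rot: [0.001, 0.168, 0.986, 0.001]
wrist_force: [0.1, -0.2, -3.5]
grip_width: 29.5
gripper_force: 30.0
```

```bash
python3 - <<'E'
from h import *
s=sense(); print(s["tcp_pos"],s["wrist_force"],s["ft_torque"], s["tool_rot"],rel(np.array([432,292,68.]),s))
E
```

```text
[431.73383659 292.22512741  75.94854725] [ 0.05750785 -0.20238824 -3.52073158] [-0.01089942 -0.06344243 -0.05126032] [5.26133397e-04 1.68156221e-01 9.85760046e-01 5.83110390e-04] [-0.3 -0.1  7.9]
```

Call:
servo_tool(
  moves=[
    {"delta_pos":[0,0,2],"roll":0,"jaw":0},
    {"delta_pos":[0,0,2],"roll":0,"jaw":0},
    {"delta_pos":[0,0,2],"roll":0,"jaw":0},
    {"delta_pos":[0,0,1.5],"roll":0,"jaw":0},
    {"delta_pos":[0,0,0],"roll":0,"jaw":0},
  ],
)

```text
time: 22.25
tcp_pos: [431.1, 291.9, 67.4]
tool_rot: [-0.0, 0.168, 0.986, -0.0]
wrist_force: [0.0, -0.1, -1.9]
grip_width: 29.4
gripper_force: 30.0
```

Call:
servo_tool(
  moves=[
    {"delta_pos":[0,0,1],"roll":0,"jaw":0},
    {"delta_pos":[0,0,1],"roll":0,"jaw":0},
    {"delta_pos":[0,0,0],"roll":0,"jaw":0},
  ],
)

```text
time: 22.62
tcp_pos: [431.1, 291.9, 65.5]
tool_rot: [-0.0, 0.168, 0.986, -0.0]
wrist_force: [0.1, -0.3, -3.1]
grip_width: 29.4
gripper_force: 30.0
```

No contact force at about 3 mm below the block top, so it seems to be entering. I'll keep going gently.

Call:
servo_tool(
  moves=[
    {"delta_pos":[0,0,1],"roll":0,"jaw":0},
    {"delta_pos":[0,0,1],"roll":0,"jaw":0},
    {"delta_pos":[0,0,0],"roll":0,"jaw":0},
  ],
)

```text
time: 23.0
tcp_pos: [431.1, 291.9, 63.5]
tool_rot: [-0.0, 0.168, 0.986, -0.0]
wrist_force: [0.9, 0.0, -3.4]
grip_width: 29.6
gripper_force: 30.0
```

Call:
servo_tool(
  moves=[
    {"delta_pos":[0,0,1],"roll":0,"jaw":0},
    {"delta_pos":[0,0,1],"roll":0,"jaw":0},
    {"delta_pos":[0,0,0],"roll":0,"jaw":0},
  ],
)

```text
time: 23.38
tcp_pos: [431.2, 291.9, 61.5]
tool_rot: [-0.0, 0.168, 0.986, -0.0]
wrist_force: [-1.2, 0.3, -3.2]
grip_width: 29.5
gripper_force: 30.0
```

Call:
servo_tool(
  moves=[
    {"delta_pos":[0,0,1.5],"roll":0,"jaw":0},
    {"delta_pos":[0,0,1.5],"roll":0,"jaw":0},
    {"delta_pos":[0,0,1.5],"roll":0,"jaw":0},
    {"delta_pos":[0,0,1.5],"roll":0,"jaw":0},
    {"delta_pos":[0,0,0],"roll":0,"jaw":0},
  ],
)

```text
time: 24.0
tcp_pos: [431.2, 291.9, 55.5]
tool_rot: [-0.0, 0.168, 0.986, -0.0]
wrist_force: [0.4, -0.3, -2.4]
grip_width: 29.4
gripper_force: 30.0
```

Call:
servo_tool(
  moves=[
    {"delta_pos":[0,0,1],"roll":0,"jaw":0},
    {"delta_pos":[0,0,1],"roll":0,"jaw":0},
    {"delta_pos":[0,0,1],"roll":0,"jaw":0},
    {"delta_pos":[0,0,0],"roll":0,"jaw":0},
  ],
)

```text
time: 24.5
tcp_pos: [431.2, 291.9, 52.5]
tool_rot: [-0.0, 0.168, 0.986, -0.0]
wrist_force: [0.0, -0.3, -2.2]
grip_width: 29.4
gripper_force: 30.0
```

Call:
servo_tool(
  moves=[
    {"delta_pos":[0,0,0.7],"roll":0,"jaw":0},
    {"delta_pos":[0,0,0.7],"roll":0,"jaw":0},
    {"delta_pos":[0,0,0],"roll":0,"jaw":0},
  ],
)

```text
time: 24.88
tcp_pos: [431.2, 291.9, 51.2]
tool_rot: [-0.0, 0.168, 0.986, -0.0]
wrist_force: [0.3, -0.1, -3.2]
grip_width: 29.4
gripper_force: 30.0
```

Call:
servo_tool(
  moves=[
    {"delta_pos":[0,0,0.7],"roll":0,"jaw":0},
    {"delta_pos":[0,0,0],"roll":0,"jaw":0},
  ],
)

```text
time: 25.12
tcp_pos: [431.2, 292.0, 50.5]
tool_rot: [-0.0, 0.168, 0.986, -0.0]
wrist_force: [0.2, -0.1, -3.9]
grip_width: 29.3
gripper_force: 30.0
```

Call:
servo_tool(
  moves=[
    {"delta_pos":[0,0,0.7],"roll":0,"jaw":0},
    {"delta_pos":[0,0,0],"roll":0,"jaw":0},
  ],
)

```text
time: 25.38
tcp_pos: [431.3, 291.9, 50.1]
tool_rot: [0.0, 0.168, 0.986, 0.0]
wrist_force: [-0.9, -1.3, -0.3]
grip_width: 29.5
gripper_force: 30.0
```

Call:
servo_tool(
  moves=[
    {"delta_pos":[0,0,0.7],"roll":0,"jaw":0},
    {"delta_pos":[0,0,0],"roll":0,"jaw":0},
  ],
)

```text
time: 25.62
tcp_pos: [431.3, 292.0, 49.5]
tool_rot: [0.0, 0.168, 0.986, 0.0]
wrist_force: [-1.2, -0.4, 3.6]
grip_width: 29.5
gripper_force: 30.0
```

The floor is felt at TCP 50, so the boss bottom is at about 22. That is fully home, so I'm letting go and backing off.

Call:
servo_tool(
  moves=[
    {"delta_pos":[0,0,0],"roll":0,"jaw":34},
    {"delta_pos":[0,0,0],"roll":0,"jaw":38},
    {"delta_pos":[0,0,0],"roll":0,"jaw":48},
    {"delta_pos":[0,0,0],"roll":0,"jaw":60},
    {"delta_pos":[0,0,0],"roll":0,"jaw":65},
  ],
)

```text
time: 26.25
tcp_pos: [431.2, 292.0, 49.1]
tool_rot: [0.0, 0.168, 0.986, -0.0]
wrist_force: [-0.4, 0.2, 0.3]
grip_width: 58.7
gripper_force: 0.0
```

Call:
servo_tool(
  moves=[
    {"delta_pos":[0,0,-20],"roll":0,"jaw":65},
    {"delta_pos":[0,0,-45],"roll":0,"jaw":65},
    {"delta_pos":[0,0,-50],"roll":0,"jaw":65},
    {"delta_pos":[-45,0,0],"roll":0,"jaw":65},
    {"delta_pos":[-45,0,0],"roll":0,"jaw":65},
  ],
)

```text
time: 26.88
tcp_pos: [517.0, 262.6, 165.3]
tool_rot: [0.001, 0.167, 0.986, 0.001]
wrist_force: [-0.6, 0.8, 0.7]
grip_width: 60.4
gripper_force: 0.0
```

Call:
servo_tool(
  moves=[
    {"delta_pos":[0,0,0],"roll":0,"jaw":65},
    {"delta_pos":[0,0,0],"roll":0,"jaw":65},
    {"delta_pos":[0,0,0],"roll":0,"jaw":65},
    {"delta_pos":[0,0,0],"roll":0,"jaw":65},
  ],
)

```text
time: 27.38
tcp_pos: [515.2, 262.9, 164.1]
tool_rot: [-0.0, 0.167, 0.986, 0.0]
wrist_force: [-0.1, -0.1, 0.0]
grip_width: 60.2
gripper_force: 0.0
```

```bash
python3 look.py wf; python3 - <<'E'
from h import *
import pickle
w,s=pickle.load(open("wf.pkl","rb")); print(s["wrist_force"])
sc=get_image("scene"); sd=get_image("side")
# dark boss tops: compare dark-pixel centroid against the expected silhouette of an upright boss
def check(d,name,x,y,z0):
    g=cv2.cvtColor(d["img"],cv2.COLOR_RGB2GRAY)
    t=np.linspace(0,2*np.pi,24); pts=np.array([proj(d,(x+15*np.cos(a),y+15*np.sin(a),z)) for a in t for z in (z0+5,z0+60)])
    h=cv2.convexHull(pts.astype(np.float32)).astype(np.int32); m=np.zeros_like(g); cv2.fillConvexPoly(m,h,255)
    r=cv2.dilate(m,np.ones((9,9)))-cv2.dilate(m,np.ones((3,3)))
    print(name,"dark inside",round((g[m>0]<75).mean(),2),"dark around",round((g[r>0]<75).mean(),2))
for n,d in(("scene",sc),("side",sd)):
    check(d,n+" socket",432,292,22); check(d,n+" panL",641,143,57)
check(w,"wrist socket",432,292,22)
E
```

```text
[515.4 262.8 164.2] [-3.000e-04  1.674e-01  9.859e-01  1.000e-04] [-0.62  0.57  0.18  1.71 -0.12  0.88  0.84] tcp px [318. 250.]
[0.30932982 0.16696985 0.27710208]
scene socket dark inside 0.67 dark around 0.03
scene panL dark inside 0.61 dark around 0.0
side socket dark inside 0.73 dark around 0.01
side panL dark inside 0.92 dark around 0.49
wrist socket dark inside 0.93 dark around 0.03
```

```bash
python3 -c "
from h import *
print(sign_off())"
```

```text
the job is handed in; nothing more can be done
None
```

The job is handed in at about 27 s on the robot's clock: boss 1's pan sank, so it is the heavier one and now sits home in the jig socket, and the lighter boss stands on the left pan; the verdict was not reported.

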